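Put the sample plate on its post, then hold the tip box open

TASK

The colour-sample plate has been left on the lid of the clear nail-tip box: put it back flat on the round display stand, with the post through its eye, and let go of it. Then lift the box's hinged lid by its black pull and hold it half open, at 45 degrees, so that tips can be picked out; the lid falls shut by itself, so finish while still gripping the pull. Leave the navy polish bottle, the plum jar and the pink buffer where they are.

Things in the scene. Friction and masses are not known exactly. Their poses are not given: they have to be found in the camera images.
- tips: clear plastic nail-tip box, 116 (x) x 220 (y) x 36 mm high lid included, fixed to the desk; origin at the centre of its underside, x points from its front (pull side) to its hinge side, y along its length. The closed lid's flat top is 35 mm above the desk
- tips_lid (a joint): lid hinge: 0 closed (level), grows as the front edge lifts, in rad, up to 1.92; 45 degrees is 0.785. The hinge is free, without spring or stay: a lid let go at 45 degrees falls shut. Lid and pull weigh about 60 g
- lid_hinge (a point): centre of the lid's hinge line at the rear of the box: 57 mm behind the box's centre along its x, 25 mm above the desk; the line runs along the box's y
- lid_pull: black pull on the lid near the middle of its front edge, turning with it: upright tab 10 mm thick (its x), 40 long (its y), 26 tall, on a foot 16 x 46 x 3 mm; origin at the centre of its underside on the lid's top, 47 mm in front of the box's centre (104 mm in front of the hinge line, 10 mm above it when closed). Its x points to the hinge, z is square to the lid (up when closed)
- plate: loose blue colour-sample plate, 84 (x) x 30 (y) x 7 mm thick, 20 to 45 g, with three coloured round samples on its top and an eye near one end; lies flat on the closed lid; origin at the centre of its underside, z up, the eye on its -x half
- eye (a point): centre of the plate's round eye (a through hole 13 mm in diameter), at the plate's underside, 30 mm from the plate's origin along its -x
- stand: round wooden display stand, fixed: base disc 120 mm in diameter, its flat top 10 mm above the desk; brass post 7 mm in diameter upright in its middle. Origin at the centre of its underside
- post (a point): tip of the brass post, on the stand's axis, 46 mm above the desk (36 mm above the disc); the tip is slightly tapered
- navy_polish: bystander: loose navy nail-polish bottle with black cap, 30 x 30 x 72 mm; origin at the centre of its underside
- plum_jar: bystander: loose clear jar of plum glitter, 39 mm across, 43 mm tall; origin at the centre of its underside
- buffer: bystander: loose pink nail buffer, 34 x 98 x 23 mm; origin at the centre of its underside

How it is judged:
By the outcome, as a careful person would: the job done as asked, in the order asked, and still so for the second after the job is handed in, while the arm keeps its last pose, push and grip.
It also fails if it takes over 53 s, if anything falls off the work surface, if the arm or the gripper's body presses on something with over 40 N, if the wrist force passes 120 N, or if a joint passes its speed limit or range.

ROBOT

A 6-joint arm with a two-finger parallel gripper is mounted at the origin on a cart in front of the work surface, level with it; the furniture and walls round the work are solid. World frame = base frame: x ahead of the robot, y to its left, z up, the work surface at z = 0. Lengths are in m, angles in rad, forces in N, time in s.
With the tool pointing down it reaches from about 0.275 to 0.75 m from the base axis. Payload 10.2 kg.
Tool frame: the origin (TCP) lies midway between the tips of the shut fingers; the grasp point (between the pads) lies 19 mm behind it (env.hold_point_z is the distance from the TCP to the grasp point, in m); z points along the fingers, y is the line along which they close (so a half turn about z gives the same grasp; the last joint's range is limited). The gripper opens to 85 mm and grips with 20 to 120 N. Pads are 22 mm wide; open, the fingers measure 114 mm over their backs; the gripper's body (76 mm by 85 mm) begins 54 mm behind the grasp point. The pads swing forward as they close: fully open they stand 13 mm farther back than shut.
Start: joints at [-1.354, 0.313, 1.498, -0, 1.331, -0.223], TCP at [0.224, -0.475, 0.196] pointing down, gripper open.
Joint ranges: [-2.94, 2.94], [-0.97, 2.17], [0.19, 2.56], [-1.23, 4.37], [0.02, 3.11], [-2.88, 2.88]. Speed limits (rad/s): [2.39, 2.39, 3.01, 3.14, 3.14, 3.14].

INTERFACE

Orientations are given as a unit quaternion [x, y, z, w].
In Python, from bench import env, kinematics, monitor, eyes, job gives the robot as it stands. The module is installed in compiled form; this text tells all that it offers. Calls block until the motion is done:
- env.reach(position, orientation): joint-space move of the TCP to a pose.
- env.movel(position, velocity=0.15, frame=None, guard=None): straight line of the TCP; frame=None keeps the orientation; velocity is the mean speed in m/s. With guard (N) it stops when the force on the tool has changed by that much, and returns True; else False.
- env.set_joints(angles): joint-space move.
- env.release() and env.close_gripper(effort=None): open the fingers fully, or close them until they stop; effort is the grip in N (None keeps the last).
- env.hold(seconds).
- kinematics.ik(position, orientation): joint angles nearest the present ones, or None.
- monitor.sense(): the state.
- eyes.grab_frame(name): name is "side" or "top" or "wrist"; returns a dict with "frame" (480x640x3 uint8, red, green, blue), "mtx" (3x3 intrinsics, pixels), "k1" (the pictures are not rectified: a ray, as slopes to the right and down, at radius r is drawn at 1 + k1 r^2 times it, then the intrinsics apply), "view" (4x4, takes a point from world to camera coordinates). Camera axes: x right, y down, z forward; pixel columns grow to the right and rows downward; lengths in m; the calibration is good to about 2 mm. A picture is of the moment at which its call begins. There is no depth.
A pose or a line that the arm cannot do raises env.MotionError and nothing moves.
- job.hand_in(): hands the job in; it is judged then, once.
The state is a dict: "clock": time; "joints": joint angles; "qvel": joint speeds; "joint_efforts": joint torques, N m; "position": TCP position; "ee_rot": TCP orientation; "contact_force": force on the tool from outside, world axes, zero at the start; "ft_torque": the same for the moment, N m; "finger_gap": opening from 0.0 (shut) to 1.0 (fully open); "gripper_force": force on a finger pad.
Only numpy, scipy, OpenCV 4.12 (cv2) and the standard library are available. Lean on these libraries where they do the work, as an engineer would, in place of code of your own. Each camera call takes 0.05 s, during which the arm holds its last target. There are 200 camera calls.

## Working session

There is one attempt and no reset: what is moved stays moved. The work goes in short steps, each a Python script; the robot and the scene stay as the last script left them, time stands still between calls to the robot, and variables do not carry over. Pictures are saved under pics/ and viewed, at most 15 in all, crops included, and the job is handed in when it is done.

```bash
mkdir -p pics; cat > h.py <<'E'
import numpy as np, cv2
from bench import env, kinematics, monitor, eyes, job
def snap(cam,fn):
    f=eyes.grab_frame(cam); cv2.imwrite('pics/'+fn,f['frame'][:,:,::-1])
    np.savez('pics/'+fn[:-4]+'.npz',**{k:np.array(v) for k,v in f.items()}); return f
def load(fn): return dict(np.load('pics/'+fn+'.npz'))
def ray(f,u,v):
    K=np.array(f['mtx']);V=np.array(f['view']);k=float(f['k1'])
    d=np.array([(u-K[0,2])/K[0,0],(v-K[1,2])/K[1,1]]);s=d.copy()
    for _ in range(30): s=d/(1+k*(s@s))
    R=V[:3,:3]; return -R.T@V[:3,3], R.T@np.array([*s,1])
def onz(f,u,v,z):
    o,d=ray(f,u,v); return o+d*(z-o[2])/d[2]
def proj(f,p):
    K=np.array(f['mtx']);V=np.array(f['view']);k=float(f['k1'])
    c=V[:3,:3]@np.array(p)+V[:3,3]; s=c[:2]/c[2]; s=s*(1+k*(s@s)); return K[:2,:2]@s+K[:2,2]
E
python3 -c "
from h import *
for c in ['top','side']:
    f=snap(c,c+'0.png'); print(c,-f['view'][:3,:3].T@f['view'][:3,3],f['k1'],f['mtx'][0,0])
print(monitor.sense(), env.hold_point_z)"
```

```text
top [ 0.41053285 -0.10687538  1.18995921] -0.10979495026427352 529.718110542677
side [ 0.72941405 -0.85660591  1.13595524] -0.14576673746521954 620.5879030059064
{'clock': 0.1, 'joints': array([-1.35439045e+00,  3.13396361e-01,  1.49833247e+00,  4.66652510e-06,
        1.33101103e+00, -2.23396047e-01]), 'qvel': array([ 0.00096261, -0.00190219, -0.00168502,  0.00084609, -0.00094672,
        0.00043062]), 'joint_efforts': array([ 2.59338136e-03, -4.12896717e+01, -2.60143858e+01, -1.96045553e-04,
        3.01730572e-03,  5.98692829e-07]), 'position': array([ 0.2234589 , -0.47478191,  0.19600193]), 'ee_rot': array([ 9.75919018e-01,  2.18132393e-01,  4.27096752e-06, -5.73593591e-04]), 'contact_force': array([ 0.88388704, -0.37409588,  0.42821619]), 'ft_torque': array([0.00211688, 0.02026479, 0.02710791]), 'gripper_force': 0.0, 'finger_gap': 1.0057298412899178} 0.0187
```

View pics/top0.png

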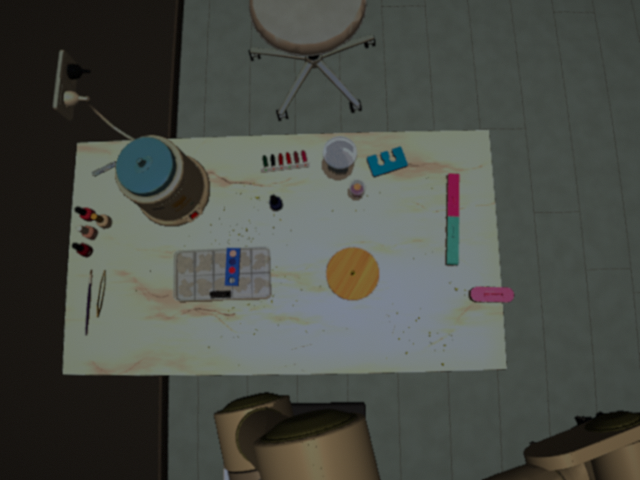

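View pics/side0.png

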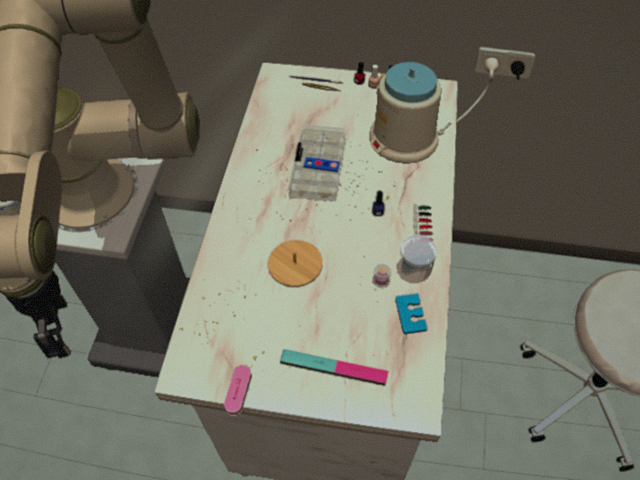

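Top view: box near (223,275), plate near (233,267), pull at (221,294), stand post at (352,272). Zooming in for the plate's ends and edges.

```bash
python3 -c "
from h import *
a=cv2.imread('pics/top0.png');b=cv2.imread('pics/side0.png')
r=lambda im,x0,y0,w,h,s:cv2.resize(im[y0:y0+h,x0:x0+w],None,fx=s,fy=s,interpolation=cv2.INTER_CUBIC)
A=r(a,170,240,110,70,7)  # 770x490
cv2.imwrite('pics/cA.png',A)
B=np.hstack([r(b,280,120,75,85,5),r(b,262,235,75,85,5)]); cv2.imwrite('pics/cB.png',B)
# stand disc & edges by colour
hsv=cv2.cvtColor(a,cv2.COLOR_BGR2HSV); 
m=cv2.inRange(hsv,(8,90,90),(25,255,255)); m[:, :320]=0;m[:,385:]=0;m[:240]=0;m[305:]=0
c=max(cv2.findContours(m,0,1)[0],key=cv2.contourArea); print('disc',cv2.fitEllipse(c))
m=cv2.inRange(hsv,(100,120,60),(130,255,255)); m[:,:215]=0;m[:,255:]=0;m[:240]=0;m[300:]=0
c=max(cv2.findContours(m,0,1)[0],key=cv2.contourArea); print('plate',cv2.minAreaRect(c))
m=(a.max(2)<60).astype(np.uint8); m[:,:205]=0;m[:,235:]=0;m[:285]=0;m[300:]=0
c=max(cv2.findContours(m,0,1)[0],key=cv2.contourArea); print('pull',cv2.minAreaRect(c))
f=load('top0')
for uv,z in [((352.5,273.5),.01),((232.5,267),.042),((220,294.5),.055)]: print(onz(f,*uv,z))
"
```

```text
disc ((352.23193359375, 273.34906005859375), (51.51586151123047, 51.634517669677734), 77.52555847167969)
plate ((231.98304748535156, 266.3563232421875), (13.223112106323242, 37.2435188293457), 2.726310968399048)
pull ((220.0, 294.0), (6.0, 20.0), 90.0)
[ 0.53621323 -0.13195681  0.01      ]
[0.55257896 0.13174217 0.042     ]
[0.49170737 0.15577649 0.055     ]
```

View pics/cA.png

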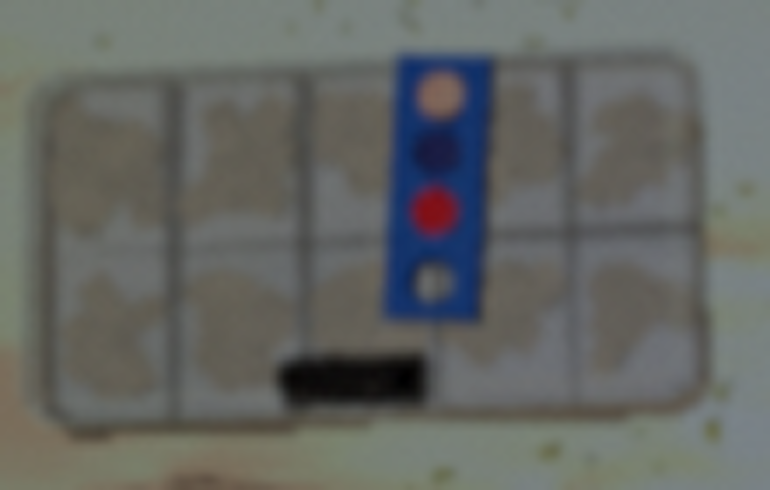

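View pics/cB.png

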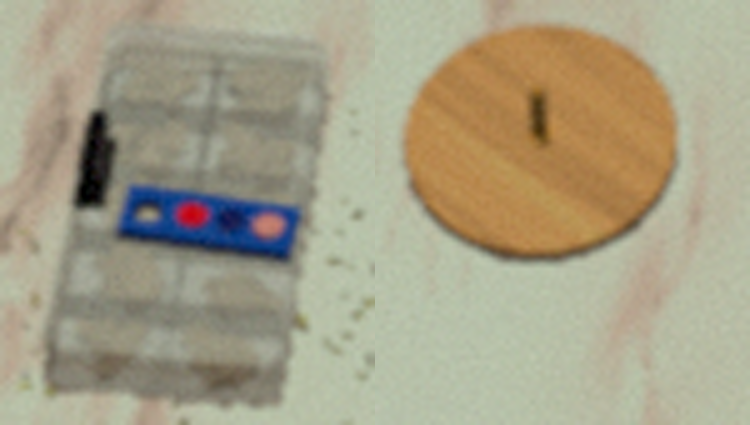

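Top crop: plate corners about (398,55),(493,57),(481,322),(384,320) and the eye at (434,282), i.e. on the robot side. The pull spans (283–425, 355–403). Side crop: post upright in the disc. Next I take wrist views above the stand and the plate.

```bash
python3 -c "
from h import *
f=load('top0'); C=[onz(f,170+u/7-.43,240+v/7-.43,.042) for u,v in [(398,55),(493,57),(481,322),(384,320),(434,282)]]
print(np.round(C,4)); d=(C[0]+C[1]-C[2]-C[3])[:2]; phi=np.arctan2(d[1],d[0]); print('phi',phi,'c',sum(C[:4])/4)
q=[1,0,0,0]
env.reach([.47,-.132,.23],q); env.hold(.2); snap('wrist','w1.png')
c=sum(C[:4])/4
env.reach([c[0]-.06,c[1],.23],[np.cos(phi/2),np.sin(phi/2),0,0]); env.hold(.2); snap('wrist','w2.png')
s=monitor.sense(); print(s['clock'],s['position'],s['ee_rot'])
a=np.hstack([cv2.imread('pics/w1.png'),cv2.imread('pics/w2.png')]); cv2.imwrite('pics/w12.png',cv2.resize(a,(800,300),interpolation=cv2.INTER_AREA))
"
```

```text
[[0.5965 0.1459 0.042 ]
 [0.5952 0.1155 0.042 ]
 [0.5115 0.1185 0.042 ]
 [0.5126 0.1492 0.042 ]
 [0.5243 0.1335 0.042 ]]
phi -0.038072484468404125 c [0.55393391 0.13227406 0.042     ]
3.1917 [0.49413128 0.13140996 0.22999679] [ 9.99804726e-01 -1.97613104e-02  9.41516566e-07  3.48248460e-05]
```

View pics/w12.png

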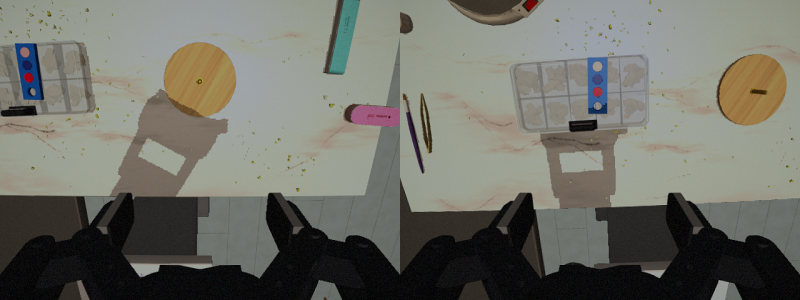

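The wrist views show the stand with its post at about (200,82) in the left picture. The right picture shows the plate at (597,84), its eye at (599,106) and the pull at (583,125). I'll measure these in the full-resolution images.

```bash
python3 -c "
from h import *
a=cv2.imread('pics/w1.png');b=cv2.imread('pics/w2.png');f1=load('w1');f2=load('w2')
hsv=cv2.cvtColor(a,cv2.COLOR_BGR2HSV)
m=cv2.inRange(hsv,(8,90,60),(25,255,255)); m[:, :250]=0;m[:,390:]=0;m[195:]=0
c=max(cv2.findContours(m,0,1)[0],key=cv2.contourArea); e=cv2.fitEllipse(cv2.convexHull(c)); print(e, onz(f1,*e[0],.009))
print('post proj of base/tip', proj(f1,[*onz(f1,*e[0],.009)[:2],.046]))
hsv=cv2.cvtColor(b,cv2.COLOR_BGR2HSV)
m=cv2.inRange(hsv,(100,120,50),(130,255,255)); m[:,:270]=0;m[:,360:]=0;m[:80]=0;m[200:]=0
c=max(cv2.findContours(m,0,1)[0],key=cv2.contourArea); r=cv2.minAreaRect(c);P=np.array([onz(f2,*p,.042) for p in cv2.boxPoints(r)]);print(P.round(4),P.mean(0))
r=lambda im,x0,y0,w,h,s:cv2.resize(im[y0:y0+h,x0:x0+w],None,fx=s,fy=s,interpolation=cv2.INTER_CUBIC)
cv2.imwrite('pics/cC.png',np.hstack([r(a,260,60,80,120,5),r(b,265,85,80,120,5)]))
t=load('top0')
for p in ([.536,-.132,.046],): print(proj(f1,p),proj(t,p))
"
```

```text
((319.3117370605469, 127.04637145996094), (114.81681060791016, 118.89013671875), 1.684614658355713) [ 0.54066085 -0.13273515  0.009     ]
post proj of base/tip [319.24175355 127.72625558]
[[0.5975 0.1448 0.042 ]
 [0.5964 0.1161 0.042 ]
 [0.5138 0.1187 0.042 ]
 [0.515  0.1492 0.042 ]] [0.55569143 0.13220181 0.042     ]
[318.46314489 132.85699189] [352.82911521 271.82810125]
```

View pics/cC.png

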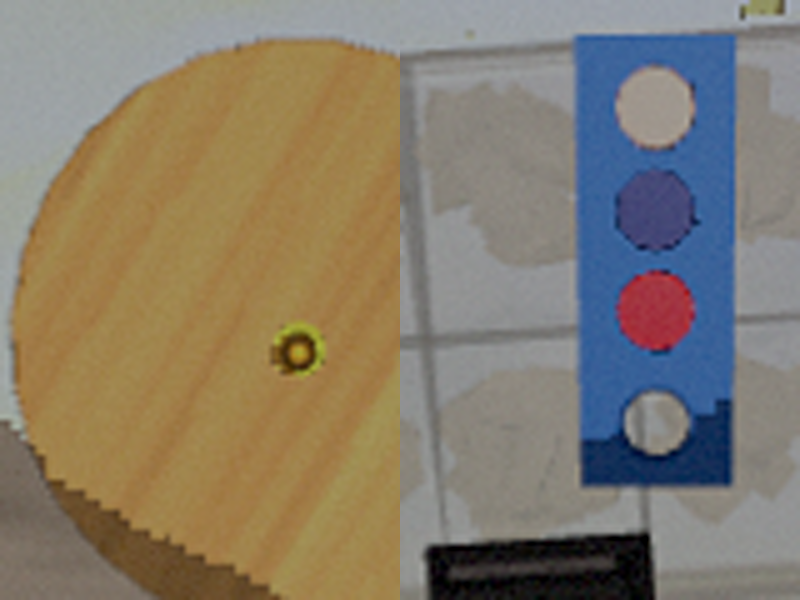

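```bash
python3 -c "
from h import *
f1=load('w1');f2=load('w2');t=load('top0');P=lambda u,v,x,y:((u+.5)/5-.5+x,(v+.5)/5-.5+y)
print('post',onz(f1,*P(299,352,260,60),.046))
C=[onz(f2,*P(u,v,265,85),.042) for u,v in [(175,36),(335,35),(332,486),(182,487),(256,422)]]; print(np.round(C,4),sum(C[:4])/4)
d=(C[0]+C[1]-C[2]-C[3])[:2];print(np.arctan2(d[1],d[0]))
print('cam',-f2['view'][:3,:3].T@f2['view'][:3,3]); print(onz(t,352.23,273.35,.01))
print('pull',[onz(f2,*P(u,v,265,85),z).round(4) for u,v,z in [(28,547,.061),(248,535,.061)]])
"
```

```text
post [ 0.53859926 -0.13288258  0.046     ]
[[0.5977 0.1451 0.042 ]
 [0.5967 0.1156 0.042 ]
 [0.513  0.1187 0.042 ]
 [0.514  0.1483 0.042 ]
 [0.5261 0.1332 0.042 ]] [0.5553661  0.13192323 0.042     ]
-0.037398540610914084
cam [0.57151293 0.12735159 0.40776442]
[ 0.5365632  -0.13136279  0.01      ]
pull [array([0.5068, 0.177 , 0.061 ]), array([0.5074, 0.1353, 0.061 ])]
```

```bash
python3 -c "
from h import *
c=np.array([.5554,.1319]);phi=-.0374;q=[np.cos(phi/2),np.sin(phi/2),0,0]
def S(n):
    s=monitor.sense();print(n,round(s['clock'],2),s['position'].round(4),s['contact_force'].round(2),round(s['finger_gap'],3),round(s['gripper_force'],1))
env.reach([*c,.10],q); S('above')
print(env.movel([*c,.036],.08,guard=8)); S('down')
env.close_gripper(30); S('closed')
env.movel([*c,.14],.15); env.hold(.2); S('up')
snap('side','s1.png');snap('wrist','w3.png')
a=cv2.imread('pics/s1.png');i=cv2.resize(a[60:260,250:450],(600,600))
cv2.imwrite('pics/cD.png',i)
"
```

```text
above 3.83 [0.5558 0.1319 0.1013] [-0.67 -0.02  1.1 ] 1.002 0.0
False
down 4.78 [0.5558 0.1319 0.0366] [-0.74  0.47 -0.18] 1.0 0.0
closed 5.54 [0.5554 0.1319 0.036 ] [ 0.68 -0.66  0.44] -0.003 0.0
up 6.58 [0.5551 0.1319 0.1392] [-0.67 -0.65 -0.67] -0.0 0.0
```

View pics/cD.png

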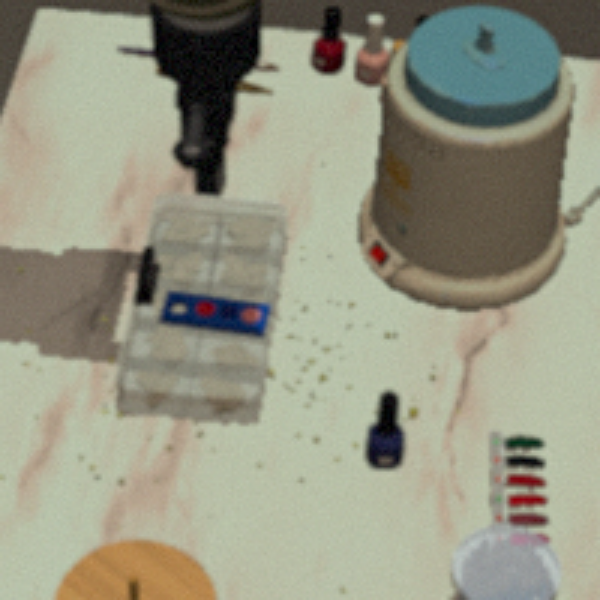

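The plate is still on the lid and the fingers shut on nothing. I'll compare the projected TCP with the fingertips, seen at about (319,123) in the side image, and look at the wrist view.

```bash
python3 -c "
from h import *
f=load('s1');w=load('w3');w2=load('w2');print(monitor.sense()['position'])
for p in ([.5551,.1319,.139],[.5554,.1319,.042],[.5261,.1332,.042]): print(proj(f,p),proj(w,p))
t0=load('side0');print(proj(t0,[.5261,.1332,.042]),np.abs(f['view']-t0['view']).max())
"
```

```text
[0.55521053 0.13188549 0.13949022]
[320.33829796 133.86346072] [318.19464642 276.03316953]
[321.06636488 162.99332293] [318.74212981 225.0482861 ]
[309.0300897  161.27694491] [318.48952761 260.62272044]
[309.0300897  161.27694491] 0.0
```

View pics/w3.png

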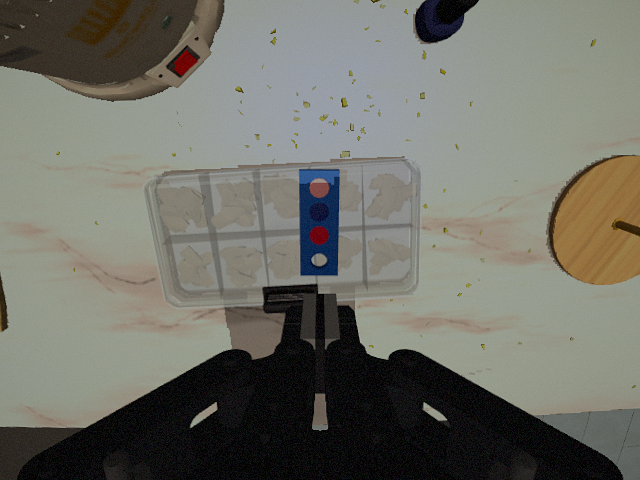

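The wrist view shows the shut tips at (319,293), but the TCP projects to (318,276). The side view agrees that the real tips sit higher than the reported TCP. I'll triangulate the tips and touch the empty lid to measure the offset.

```bash
python3 -c "
from h import *
f=load('s1');w=load('w3')
A=[ray(f,319.2,123.2),ray(w,319,293)]
M=sum(np.eye(3)-np.outer(d,d)/(d@d) for o,d in A);v=sum((np.eye(3)-np.outer(d,d)/(d@d))@o for o,d in A);p=np.linalg.solve(M,v)
print('tip',p,proj(f,p),proj(w,p))
for dz in (.01,.02,.03,.04): print(dz,proj(f,[.5552,.1319,.1395+dz]),proj(w,[.5552,.1319,.1395+dz]),proj(w,[.5662,.1319,.1395+dz]))
env.movel([.555,.19,.10],.2); env.hold(.2)
print(env.movel([.555,.19,.0],.05,guard=4)); s=monitor.sense();print(s['clock'],s['position'],s['contact_force'])
env.movel([.555,.19,.14],.2)
"
```

```text
tip [0.55601578 0.13224323 0.1689451 ] [320.57023762 124.17476694] [317.04475735 301.21375527]
0.01 [320.31293734 130.52952329] [318.09250792 284.36967794] [317.22942408 263.68548928]
0.02 [320.24635546 127.31421929] [317.9921853  293.37882628] [317.07879888 271.73596209]
0.03 [320.17901001 124.06347357] [317.8804493 303.4196375] [316.91057916 280.73271889]
0.04 [320.11088949 120.77678359] [317.75526526 314.67739183] [316.72152728 290.85110401]
False
9.5333 [5.55078332e-01 1.90026994e-01 2.51814093e-04] [-1.08298144 -0.08563769  1.48446561]
```

```bash
python3 -c "
from h import *
env.movel([.555,.19,.01],.25); env.hold(.2)
print(env.movel([.555,.19,-.03],.03,guard=4)); s=monitor.sense();print(s['clock'],s['position'],s['contact_force'],s['finger_gap'])
f=snap('side','s2.png'); g=snap('wrist','w4.png')
env.movel([.555,.19,.14],.25)
a=cv2.resize(cv2.imread('pics/s2.png')[60:220,260:400],(525,600)); cv2.imwrite('pics/cE.png',a)
"
```

```text
True
11.8333 [5.55124736e-01 1.90010762e-01 1.67831084e-04] [-2.41131902 -0.13500394  7.92252605] 0.0027430249170183533
```

View pics/cE.png

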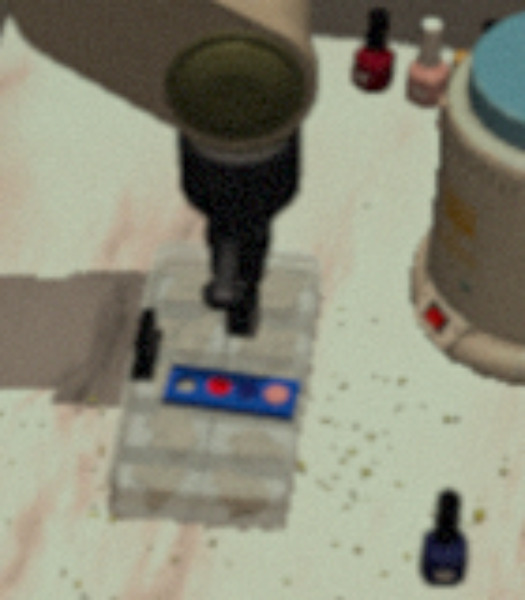

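The touch puts the shut tips about 34.5 mm above the reported TCP, i.e. a tool-length offset along the tool axis. The side view shows the tips on the lid at (240,335) and the plate untouched. I'll grasp with the corrected height.

```bash
cat >> h.py <<'E'
def S(n):
    s=monitor.sense();print(n,round(s['clock'],2),s['position'].round(4),s['contact_force'].round(2),round(s['finger_gap'],3),round(s['gripper_force'],1));return s
E
python3 -c "
from h import *
f=load('s2');w=load('w4');print(proj(f,[.555,.19,.035]))
c=np.array([.5554,.1319])
env.release(); env.movel([*c,.06],.25); S('above')
print(env.movel([*c,.001],.08,guard=8)); S('down')
env.close_gripper(30); s=S('closed')
if s['finger_gap']>.2:
    env.movel([*c,.07],.15); env.hold(.2); S('up')
    snap('side','s3.png'); snap('wrist','w5.png')
    a=cv2.resize(cv2.imread('pics/s3.png')[60:220,260:400],(525,600));b=cv2.resize(cv2.imread('pics/w5.png')[150:400,220:420],(275,344));b=cv2.copyMakeBorder(b,0,256,0,0,0)
    cv2.imwrite('pics/cF.png',np.hstack([a,b]))
"
```

```text
[324.70950051 147.54498604]
above 13.97 [0.556  0.1323 0.061 ] [ 0.28  0.39 -0.01] 1.002 0.0
False
down 14.85 [0.5558 0.1319 0.0015] [ 0.84  0.46 -0.59] 1.003 0.0
closed 15.4 [0.5555 0.1319 0.0013] [-1.53  0.18  3.41] 0.338 31.5
up 16.21 [0.5549 0.1319 0.0689] [ 0.45 -0.05  0.29] 0.344 31.1
```

View pics/cF.png

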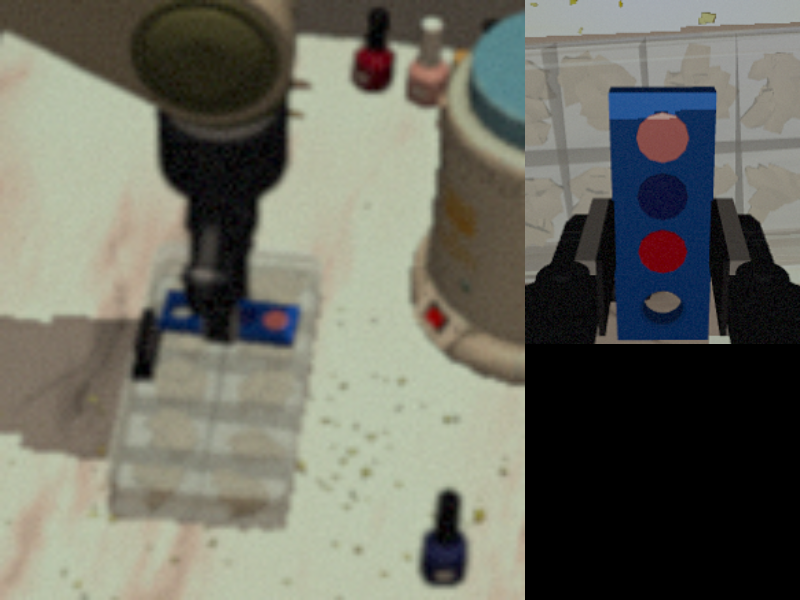

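The plate is held level between the pads and clear of the lid. The eye is at about (319.6,369) in the full wrist frame. Now placing it on the stand.

```bash
python3 -c "
from h import *
w=load('w5'); p=np.array([.5549,.1319]); e=onz(w,319.6,369.3,.1096)[:2]; print('eye rel',e-p)
rel=np.array([.5261,.1332])-np.array([.5555,.1319]); print(rel, proj(w,[*(p+rel),.1096]))
post=np.array([.5386,-.1329]); t=post-rel
env.movel([*t,.07],.25); env.hold(.2); S('over')
env.movel([*t,.012],.15); S('near')
print(env.movel([*t,-.0265],.05,guard=6)); S('down')
snap('side','s4.png'); snap('wrist','w6.png')
a=cv2.resize(cv2.imread('pics/s4.png')[200:320,240:360],(500,500));b=cv2.resize(cv2.imread('pics/w6.png')[150:400,220:420],(300,375));b=cv2.copyMakeBorder(b,0,125,0,0,0)
cv2.imwrite('pics/cG.png',np.hstack([a,b]))
"
```

```text
eye rel [-0.02698736  0.00022046]
[-0.0294  0.0013] [317.37106794 373.88504696]
over 17.73 [ 0.568  -0.1333  0.07  ] [-0.09  0.49 -1.19] 0.34 31.1
near 18.26 [ 0.5684 -0.1343  0.0126] [ 0.39  0.31 -0.56] 0.338 31.1
True
down 18.93 [ 0.5676 -0.134  -0.0241] [1.47 0.3  0.2 ] 0.336 32.5
```

View pics/cG.png

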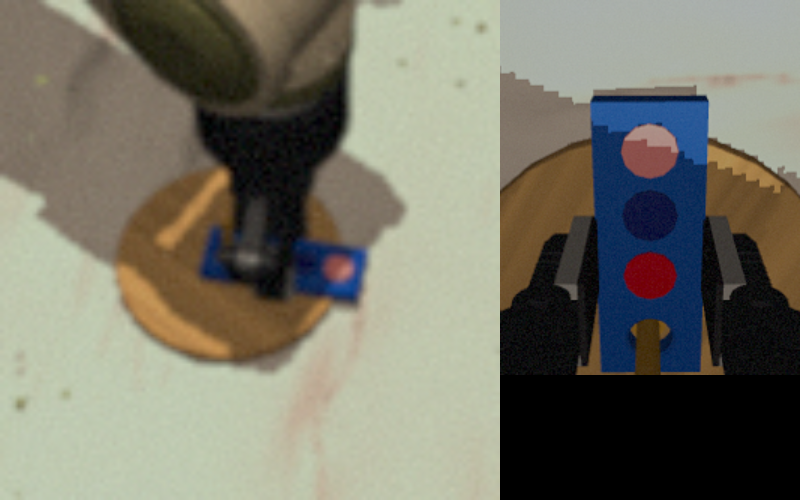

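The post comes up through the eye at (648,330) in the crop and the height matches the disc. I'll release, back off, and take a fresh wrist view of the box and pull.

```bash
python3 -c "
from h import *
env.release(); s=S('rel'); p=s['position']
env.movel([p[0],p[1],.08],.2); S('up')
q=[1,0,0,0]
env.reach([.43,.0,.19],q); snap('wrist','w7a.png')
env.reach([.43,.155,.17],q); env.hold(.15); snap('wrist','w7.png'); S('box')
a=cv2.imread('pics/w7.png'); b=cv2.imread('pics/w7a.png')
cv2.imwrite('pics/cH.png',np.vstack([cv2.resize(a[:250],(800,312)),cv2.resize(b[:230],(800,287))]))
"
```

```text
rel 19.62 [ 0.5672 -0.1338 -0.024 ] [ 0.28 -0.46  0.08] 0.998 0.0
up 20.29 [ 0.5666 -0.1336  0.0788] [ 0.08  0.08 -0.26] 1.002 0.0
box 22.1 [0.4304 0.1539 0.17  ] [-0.1   0.16 -1.04] 1.0 0.0
```

View pics/cH.png

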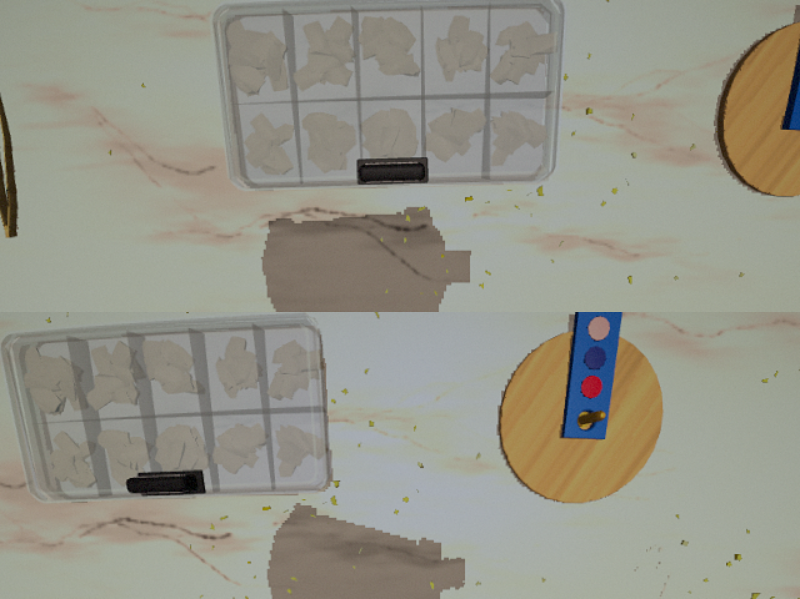

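The lower view shows the plate flat with the post through its eye. In the upper view the pull's tab is centred at (393,171), the foot spans 357–428, and the mid divider runs (237,102)→(557,91). I'll grip the tab along its length, with the pad normal along the hinge axis, and check IK for several leans.

```bash
cat >> h.py <<'E'
from scipy.spatial.transform import Rotation as Ro
class Lid:
    def __init__(s,pull,psi,alpha,h=.011,off=.0345):
        s.ex=np.array([np.cos(psi),np.sin(psi),0]);s.ey=np.array([-np.sin(psi),np.cos(psi),0])
        s.H=np.array([*pull,.035])+.104*s.ex-[0,0,.010]
        s.R0=np.column_stack([s.ex,-s.ey,[0,0,-1]]);s.a,s.h,s.off=alpha,h,off
    def pose(s,th,back=0):
        T=Ro.from_rotvec(s.ey*th)
        tip=s.H+T.apply(-.104*s.ex+np.array([0,0,.010+s.h]))
        R=Ro.from_rotvec(s.ey*(th-s.a))*Ro.from_matrix(s.R0)
        return tip+R.as_matrix()[:,2]*(s.off-back), R.as_quat()
E
python3 -c "
from h import *
f=load('w7');P=lambda u,v,z:onz(f,(u+.5)/1.25-.5,(v+.5)/1.25-.5,z)
print('tab',P(393,171,.061),'foot',P(392.5,171,.038))
for (a,b,z) in [((237,102),(557,91),.03),((361,165),(425,163),.061),((357,158),(427,156),.038)]:
    d=P(*a,z)-P(*b,z); print('yaw',np.arctan2(-d[0],d[1]))
p=(P(393,171,.061)+P(392.5,171,.038))[:2]/2
for al in (0,15,25,35):
    L=Lid(p,.033,np.radians(al))
    for th in (0,.4,.785):
        q=kinematics.ik(*L.pose(th)); print(al,th,L.pose(th)[0].round(3),None if q is None else q.round(2))
"
```

```text
tab [0.49622528 0.15716857 0.061     ] foot [0.49528946 0.1578297  0.038     ]
yaw 0.030624164619630273
yaw 0.028572817619403657
yaw 0.025788943769674808
0 0 [0.496 0.157 0.011] [ 0.08  0.53  1.72 -0.    0.9   1.62]
0 0.4 [0.499 0.158 0.053] [0.07 0.71 1.33 0.02 1.5  1.61]
0 0.785 [0.517 0.158 0.089] [0.07 0.97 0.9  0.03 2.06 1.61]
15 0 [0.505 0.158 0.013] [ 0.09  0.44  1.91 -0.03  0.53  1.65]
15 0.4 [0.507 0.158 0.051] [0.08 0.56 1.54 0.01 1.18 1.61]
15 0.785 [0.524 0.158 0.083] [0.07 0.81 1.11 0.02 1.75 1.61]
25 0 [0.51  0.158 0.015] [ 0.1   0.4   2.03 -0.1   0.27  1.72]
25 0.4 [0.513 0.158 0.05 ] [ 0.08  0.48  1.67 -0.    0.96  1.62]
25 0.785 [0.529 0.159 0.081] [0.07 0.7  1.25 0.01 1.54 1.61]
35 0 [0.516 0.158 0.018] None
35 0.4 [0.519 0.158 0.051] [ 0.09  0.41  1.8  -0.02  0.72  1.64]
35 0.785 [0.535 0.159 0.079] [0.07 0.6  1.39 0.01 1.32 1.61]
```

```bash
cat >> h.py <<'E'
L=Lid([.4958,.1575],.03,np.radians(10),h=.008)
E
python3 -c "
from h import *
env.reach(*L.pose(0,.09)); S('pre')
p,q=L.pose(0); print(env.movel(p,.1,frame=q,guard=8)); S('down')
env.close_gripper(40); s=S('closed')
if s['finger_gap']>.3:
    for th in np.radians([4,8,12,16]):
        p,q=L.pose(th); env.movel(p,.06,frame=q); s=S('th%.2f'%th)
        if np.linalg.norm(s['contact_force'])>25: break
"
```

```text
pre 22.54 [0.486  0.1567 0.0981] [0.66 0.08 0.64] 0.996 0.0
False
down 23.59 [0.5021 0.1577 0.0096] [0.23 0.43 0.53] 0.999 0.0
closed 24.08 [0.5017 0.1587 0.0097] [-2.08  7.01  6.93] 0.451 39.5
th0.07 24.35 [0.5006 0.1587 0.0161] [-1.45  6.49  0.91] 0.453 42.7
th0.14 24.62 [0.5002 0.1587 0.023 ] [-1.32  6.19  0.08] 0.454 42.7
th0.21 24.88 [0.5003 0.1586 0.0299] [-2.61  5.27  1.08] 0.454 42.7
th0.28 25.15 [0.5009 0.1587 0.0368] [-1.91  4.63  1.7 ] 0.453 42.7
```

Gripped on the tab with low forces; continuing to 45°.

```bash
python3 -c "
from h import *
for th in np.radians([21,26,31,36,41,45]):
    p,q=L.pose(th); env.movel(p,.06,frame=q); s=S('th%.2f'%th)
    if np.linalg.norm(s['contact_force'])>25: break
env.hold(.3); S('end'); snap('side','s8.png'); snap('top','t8.png'); snap('wrist','w8.png')
r=lambda im,x0,y0,w,h:cv2.resize(im[y0:y0+h,x0:x0+w],(400,400*h//w),interpolation=cv2.INTER_CUBIC)
a=r(cv2.imread('pics/s8.png'),240,70,150,150);b=r(cv2.imread('pics/w8.png'),0,0,640,480);b=cv2.copyMakeBorder(b,0,100,0,0,0)
cv2.imwrite('pics/cI.png',np.hstack([a,b]))
"
```

```text
th0.37 25.44 [0.5022 0.1587 0.0454] [-3.48  4.73  2.78] 0.456 42.8
th0.45 25.73 [0.5043 0.1587 0.0539] [-3.23  4.02  3.21] 0.455 42.8
th0.54 26.02 [0.5072 0.1588 0.0621] [-3.61  4.38  4.45] 0.454 42.8
th0.63 26.32 [0.5108 0.1589 0.0701] [-3.46  2.85  4.4 ] 0.46 42.9
th0.72 26.61 [0.5151 0.159  0.0778] [-2.78  3.44  6.02] 0.448 42.9
th0.79 26.88 [0.519  0.1591 0.0836] [-2.59  3.84  5.79] 0.455 42.9
end 27.18 [0.5189 0.159  0.0836] [-2.2   4.69  5.4 ] 0.449 42.9
```

View pics/cI.png

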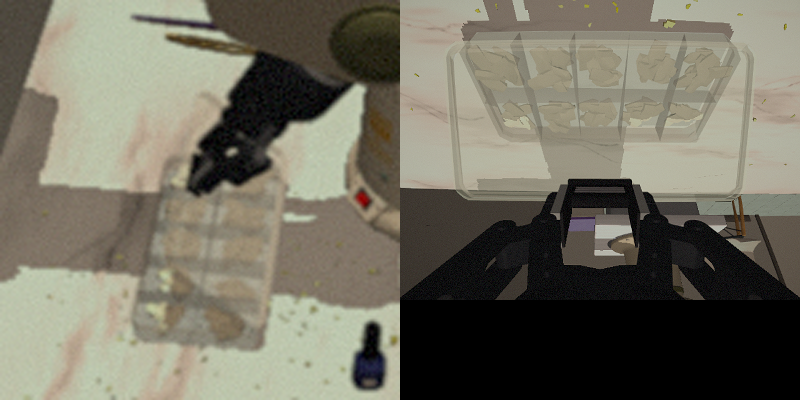

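```bash
python3 -c "
from h import *
f=load('w8')
for d in (38,42,45,48,52):
    T=Ro.from_rotvec(L.ey*np.radians(d)); o=[]
    for y in (-.105,-.06,.05,.105):
        for zz in (.010,0): o.append((proj(f,L.H+T.apply(-.115*L.ex+y*L.ey+np.array([0,0,zz])))/1.6+[400,0]).round(0).tolist())
    print(d,o)
a=cv2.imread('pics/w8.png')[270:350,80:560]; cv2.imwrite('pics/cJ.png',cv2.resize(a,(800,133)))
g=cv2.cvtColor(a,6).astype(int)
for u in (130,170,200,420,460): print(u,[(270+i,int(x)) for i,x in enumerate(np.diff(g[:,u-83:u-77].mean(1))) if abs(x)>8])
"
```

```text
38 [[730.0, 197.0], [724.0, 192.0], [675.0, 197.0], [672.0, 192.0], [537.0, 197.0], [540.0, 192.0], [469.0, 196.0], [476.0, 191.0]]
42 [[736.0, 200.0], [729.0, 195.0], [679.0, 201.0], [675.0, 196.0], [534.0, 201.0], [537.0, 196.0], [464.0, 200.0], [470.0, 195.0]]
45 [[741.0, 203.0], [733.0, 198.0], [681.0, 203.0], [677.0, 199.0], [532.0, 203.0], [535.0, 198.0], [459.0, 202.0], [466.0, 197.0]]
48 [[746.0, 205.0], [738.0, 201.0], [684.0, 205.0], [680.0, 201.0], [529.0, 205.0], [533.0, 201.0], [454.0, 204.0], [462.0, 200.0]]
52 [[753.0, 207.0], [744.0, 204.0], [689.0, 208.0], [683.0, 204.0], [526.0, 208.0], [530.0, 204.0], [447.0, 206.0], [456.0, 203.0]]
130 [(285, -35), (303, -24), (304, -27), (305, 21), (306, 11), (309, -9), (310, -10), (311, 13), (312, 10), (314, 8), (319, -18), (320, -41), (321, -11)]
170 [(284, -29), (304, -47), (306, 28), (310, -13), (312, 16), (315, 8), (317, -10), (320, -33), (321, -32)]
200 [(284, -23), (285, -8), (304, -11), (305, -45), (306, 31), (311, -12), (313, 17), (315, 8), (316, 9), (317, -14), (320, -19), (321, -56)]
420 [(308, -29), (309, -12), (310, 11), (312, -17), (316, 17), (322, -69), (323, -20), (342, -10), (344, -23)]
460 [(308, -11), (309, -29), (311, 12), (312, -30), (316, 23), (322, -75), (323, -10), (343, 20), (344, 13)]
```

```bash
python3 -c "
from h import *
f=load('w7');w=load('w8')
g=cv2.cvtColor(cv2.imread('pics/w7.png'),6).astype(float)
for u in (225,250,265,370,400):
    col=g[:,u-2:u+3].mean(1); d=np.diff(col)
    print(u,[(i,int(d[i]),[round(float((onz(f,u,i+.5,z)-L.H)@L.ex)*1e3,1) for z in (.035,.025)]) for i in range(138,162) if abs(d[i])>5])
# lid features in w8 at 45deg: distance from hinge for upper-face plane vs assumed theta
for th in (41,43,45,47,49):
    T=Ro.from_rotvec(L.ey*np.radians(th)); n=T.apply([0,0,1]);out=[]
    for z in (.010,0):
        P0=L.H+n*z
        for u,v in ((200,305.5),(200,312),(200,321.5),(460,309.5),(460,322.5)):
            o,dd=ray(w,u,v); X=o+dd*((P0-o)@n)/(dd@n); out.append(round(float((X-L.H)@T.apply(L.ex))*1e3,1))
    print(th,out)
"
```

```text
225 [(139, 11, [-104.3, -104.7]), (145, -20, [-109.1, -109.6]), (147, -6, [-110.7, -111.3]), (148, -6, [-111.5, -112.1]), (149, 28, [-112.3, -113.0]), (150, 22, [-113.1, -113.8]), (151, -7, [-113.9, -114.6])]
250 [(141, 5, [-106.7, -107.1]), (143, -6, [-108.3, -108.8]), (144, -16, [-109.1, -109.6]), (146, -8, [-110.7, -111.3]), (148, 12, [-112.3, -112.9]), (149, 26, [-113.1, -113.7])]
265 [(140, 6, [-106.3, -106.8]), (143, -6, [-108.7, -109.2]), (144, -19, [-109.5, -110.1]), (146, -8, [-111.1, -111.7]), (148, 32, [-112.7, -113.4]), (149, 5, [-113.5, -114.2])]
370 [(139, -7, [-108.2, -108.7]), (140, -6, [-109.0, -109.5]), (141, -15, [-109.8, -110.4]), (145, 23, [-113.0, -113.7]), (146, 9, [-113.8, -114.5]), (147, 9, [-114.6, -115.3]), (157, -15, [-122.7, -123.7]), (161, 9, [-126.0, -127.1])]
400 [(139, -8, [-108.9, -109.4]), (140, -12, [-109.7, -110.2]), (142, -5, [-111.3, -111.9]), (143, -6, [-112.1, -112.7]), (144, 17, [-112.9, -113.5]), (145, 9, [-113.7, -114.4]), (147, 18, [-115.3, -116.0])]
41 [-107.9, -111.2, -116.1, -109.7, -116.4, -111.9, -115.5, -120.7, -113.8, -120.9]
43 [-106.8, -110.0, -114.7, -108.5, -114.9, -110.4, -113.8, -118.8, -112.3, -119.1]
45 [-105.9, -108.9, -113.5, -107.5, -113.7, -109.1, -112.4, -117.2, -110.9, -117.5]
47 [-105.1, -108.0, -112.4, -106.7, -112.7, -108.0, -111.1, -115.8, -109.6, -116.0]
49 [-104.4, -107.3, -111.5, -106.0, -111.8, -106.9, -110.0, -114.5, -108.6, -114.7]
```

```bash
python3 -c "
from h import *
w=load('w8');f=load('w7')
g=cv2.cvtColor(cv2.imread('pics/w8.png'),6).astype(float);h=cv2.cvtColor(cv2.imread('pics/w7.png'),6).astype(float)
for v in (200,240): # side edges
    d=np.diff(g[v-2:v+3].mean(0)); print(v,[(i,int(d[i])) for i in list(range(60,125))+list(range(520,580)) if abs(d[i])>7])
for v in (60,100):
    d=np.diff(h[v-2:v+3].mean(0)); print(v,[(i,int(d[i]),round(float((onz(f,i+.5,v,.035)-L.H)@L.ey)*1e3,1)) for i in list(range(160,205))+list(range(430,465)) if abs(d[i])>7])
"
```

```text
200 [(79, -7), (80, -19), (89, -22), (90, 9), (92, 20), (545, -10), (546, -15), (548, -11), (551, 14), (557, 24)]
240 [(82, -8), (83, -15), (89, 8), (93, -11), (95, 22), (96, 11), (542, -24), (545, -10), (547, 8), (553, 22)]
60 [(173, -13, 107.8), (175, -16, 106.2), (177, 15, 104.6), (179, -17, 103.0), (182, -21, 100.7), (184, 15, 99.1), (437, -17, -97.7), (444, 10, -103.2), (445, -22, -104.0), (448, 31, -106.3), (450, -17, -107.9), (451, -11, -108.7), (453, 13, -110.3), (454, 8, -111.1)]
100 [(177, -7, 108.5), (178, -11, 107.7), (180, -9, 106.1), (182, 14, 104.5), (183, -12, 103.7), (186, -16, 101.2), (187, -9, 100.4), (192, 22, 96.4), (435, -12, -97.6), (441, 10, -102.5), (443, -20, -104.1), (445, 21, -105.7), (446, 18, -106.5)]
```

The front rim sits 113 mm from the hinge when closed. The 45° fit gives 113.6 mm, so the lid is at 45° to within about a degree. Handing in.

```bash
python3 -c "
from h import *
S('final'); print(job.hand_in())"
```

```text
final 27.32 [0.5189 0.159  0.0835] [-2.49  5.    5.62] 0.451 42.9
the job is handed in; nothing more can be done
None
```

The job is handed in at about 27 s of the 53 s limit: the plate lies flat on the stand with the post through its eye and is released, the lid is held at about 45° by its pull, and the arm never went near the bottle, jar or buffer.

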